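# Slide the brass spindle into its keeper lane

## Task

Put the brass flanged spindle away in the storage lane with the yellow strips: slide it in through the lane's open mouth, its flange under the strips and its stem standing up in the gap between them, until it is fully home against the end stop, and let go of it there, upright. Leave the loose bright-steel and black spindles standing where they are.

Things in the scene. Friction and masses are not known exactly. Their poses are not given: they have to be found in the camera images.
- spindle_brass: brass-coloured spindle, loose, standing upright: a round flange 60 mm across and 8 mm thick at the foot, and on it a plain round stem 24 mm across up to 110 mm height (grip the stem from above, well above 30 mm); about 0.45 kg. Origin at the centre of its underside, z up along the stem; it looks the same from every side.
- lane_yellow: lane with yellow strips and end stop, fixed, no floor of its own (a like blue one stands beside it). Origin on the bench where the spindle's axis is when its flange touches the stop; x points inwards, z up. Open mouth at x -90 mm, stop face +30, back +40. Walls 80 mm apart inside, 100 outside. Over the walls two strips overhang, leaving a 44 mm gap along the middle; undersides 24 mm, tops 30 mm high.
- spindle_steel: same flanged spindle as the brass one (flange 60 mm across, stem 24 mm, 110 mm tall, about 0.45 kg, loose, upright; origin at the centre of its underside, z up), but bright steel; a bystander on the open bench.
- spindle_black: same flanged spindle as the brass one (flange 60 mm across, stem 24 mm, 110 mm tall, about 0.45 kg, loose, upright; origin at the centre of its underside, z up), but black; a bystander on the open bench.
Mind the look-alikes: they are no part of the job. Of the things like the lane_yellow, leave any that is turquoise; of the rest the smaller one is meant. Several things have the shape of the spindle_brass; the one meant has the colours described above.

How it is judged:
By the outcome, as a careful person would: the job done as asked, in the order asked, and still so for the second after the job is handed in, with the robot touching nothing.
It also fails if it takes over 40 s, if anything falls off the work surface, if the arm or the gripper's body presses on something with over 40 N, if the wrist force passes 120 N, or if a joint passes its speed limit or range.

## Robot

A 6-joint arm with a two-finger parallel gripper is mounted at the origin on the work surface. World frame = base frame: x ahead of the robot, y to its left, z up, the work surface at z = 0. Lengths are in m, angles in rad, forces in N, time in s.
With the tool pointing down it reaches from about 0.35 to 0.8 m from the base axis. Payload 7.3 kg.
Tool frame: the origin (TCP) lies between the finger pads; the fingertips stand 25 mm ahead of it and the grasp point (between the pads) lies 6 mm ahead of it (r.tip_extent is the distance from the TCP to the fingertips, in m); z points along the fingers, y is the line along which they close (so a half turn about z gives the same grasp; the last joint's range is limited). The gripper opens to 85 mm and grips with 20 to 120 N. Pads are 22 mm wide; open, the fingers measure 114 mm over their backs; the gripper's body (76 mm by 85 mm) begins 54 mm behind the grasp point. The pads swing forward as they close: fully open they stand 13 mm farther back than shut.
Start: joints at [-1.284, 0.342, 1.524, -0, 1.275, -0.146], TCP at [0.22, -0.477, 0.256] pointing down, gripper open.
Joint ranges: [-2.53, 2.53], [-0.77, 2.02], [0.04, 2.7], [-1, 4.14], [0.28, 2.66], [-3.11, 3.11]. Speed limits (rad/s): [2.57, 2.57, 3.14, 3.14, 3.14, 3.14].

## Interface

Orientations are given as a unit quaternion [x, y, z, w].
In Python, from workcell import r, command_gripper, optics gives the robot as it stands. The module is installed in compiled form; this text tells all that it offers. Calls block until the motion is done:
- r.reach(position, orientation): joint-space move of the TCP to a pose.
- r.move_straight(position, orientation=None, speed=0.15, max_force=None): straight line of the TCP; orientation=None keeps the orientation; speed is the mean speed in m/s. With max_force (N) it stops when the force on the tool has changed by that much, and returns True; else False.
- r.movej(angles): joint-space move.
- command_gripper(opening, force=None): finger opening in m; force is the grip in N (None keeps the last); returns when the fingers have stopped.
- r.hold(seconds).
- r.solve_ik(position, orientation): joint angles nearest the present ones, or None.
- r.read_state(): the state.
- optics.get_image(name): name is "scene" or "top" or "wrist"; returns (picture, depth): 420x560x3 uint8, red, green, blue; 420x560 float32, m along the optical axis (not along the pixel's ray), 0 where there is no reading.
- optics.camera_model(name): a dict with "K" (3x3 intrinsics, pixels), "R" (3x3) and "t" (3): a world point X has camera coordinates R X + t; the wrist camera has in their place "tool_from_camera" (4x4, takes a point from camera to tool coordinates, whose origin is the TCP and whose axes are the flange's). Camera axes: x right, y down, z forward; pixel columns grow to the right and rows downward; lengths in m; the calibration is good to about 2 mm. The wrist camera is an equidistant fisheye: a pixel r from the principal point sees the ray r / f radians off the axis. A picture is of the moment at which its call begins: read the wrist's pose just before it. camera_model takes no time and is no camera call.
A pose or a line that the arm cannot do raises r.PlanningError and nothing moves.
- r.finish_job(): hands the job in; it is judged then, once.
The state is a dict: "time_s": time; "joint_positions": joint angles; "dq": joint speeds; "tau": joint torques, N m; "eef_pos": TCP position; "eef_rot": TCP orientation; "contact_force": force on the tool from outside, world axes, zero at the start; "torque": the same for the moment, N m; "grip_width": finger opening in m; "grip_force": force on a finger pad.
Only numpy, scipy, OpenCV 4.12 (cv2) and the standard library are available. Lean on these libraries where they do the work, as an engineer would, in place of code of your own. Each camera call takes 0.05 s, during which the arm holds its last target. There are 200 camera calls.

## Working session

There is one attempt and no reset: what is moved stays moved. The work goes in short steps, each a Python script; the robot and the scene stay as the last script left them, time stands still between calls to the robot, and variables do not carry over. Pictures are saved under pics/ and viewed, at most 10 in all, crops included, and the job is handed in when it is done.

```bash
mkdir -p pics; python3 - <<'E'
from workcell import r, command_gripper, optics
import cv2, numpy as np
for n in("top","scene"):
    im,d=optics.get_image(n); cv2.imwrite(f"pics/{n}0.png",im[:,:,::-1]); np.savez(f"{n}0.npz",im=im,d=d)
    m=optics.camera_model(n); print(n,np.round(m["K"],1).tolist(),np.round(m["R"],3).tolist(),np.round(m["t"],3))
s=r.read_state();print(s["time_s"],s["eef_rot"],r.tip_extent)
E
```

```text
top [[454.6, 0.0, 271.1], [0.0, 454.6, 203.1], [0.0, 0.0, 1.0]] [[0.015, -1.0, -0.018], [-0.997, -0.013, -0.076], [0.075, 0.019, -0.997]] [0.017 0.462 1.065]
scene [[403.9, 0.0, 275.1], [0.0, 403.9, 213.7], [0.0, 0.0, 1.0]] [[0.141, 0.99, -0.01], [0.813, -0.121, -0.57], [-0.565, 0.072, -0.822]] [-0.097 -0.37   1.155]
0.1 [ 9.76674169e-01  2.14725677e-01 -4.17346318e-05 -6.69837345e-04] 0.025
```

View pics/top0.png

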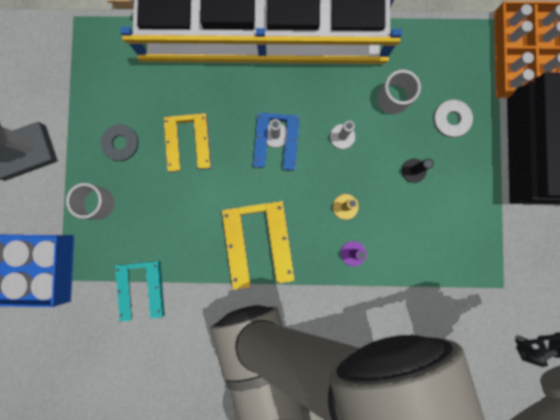

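View pics/scene0.png

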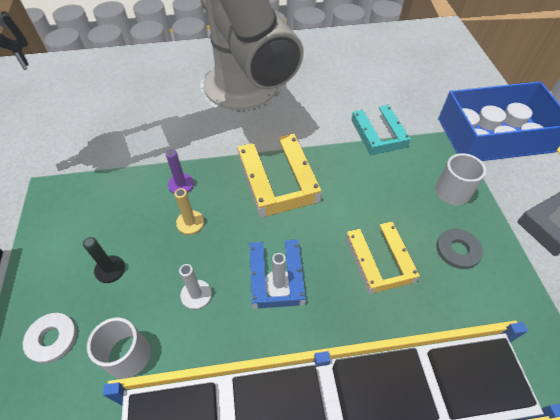

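Candidates in the top picture:
- **Lanes:** small yellow (187,142), large yellow (258,245), turquoise (140,290). The small yellow one fits: it isn't turquoise, is the smaller of the rest, and about 45 px wide ≈ 100 mm.
- **Spindles:** brass (346,207), purple (353,254), steel (343,135), black (415,170), and a steel one in the blue lane. The brass-coloured one at (346,207) is meant.

I'll confirm this in a crop and measure.

```bash
cat > h.py <<'E'
import numpy as np, cv2
from workcell import r, command_gripper, optics
def cast(m,uv,z):
    uv=np.atleast_2d(uv).astype(float); d=np.c_[uv,np.ones(len(uv))]@np.linalg.inv(m["K"]).T@m["R"]
    c=-m["R"].T@m["t"]; return c+d*((z-c[2])/d[:,2])[:,None]
def cloud(m,d):
    v,u=np.indices(d.shape); p=np.stack([u,v,np.ones_like(u)],-1)@np.linalg.inv(m["K"]).T*d[...,None]
    return (p-m["t"])@m["R"]
def yellow(im):
    h=cv2.cvtColor(im,cv2.COLOR_RGB2HSV); return cv2.inRange(h,(15,100,90),(32,255,255))
E
python3 - <<'E'
from h import *
for n in("top","scene"):
    f=np.load(n+"0.npz"); im,d=f["im"],f["d"]; m=optics.camera_model(n); P=cloud(m,d); M=yellow(im)
    nb,L,st,c=cv2.connectedComponentsWithStats(M)
    for i in range(1,nb):
        if st[i,4]<60: continue
        q=P[(L==i)&(d>0)]; print(n,st[i],"xyz med",np.round(np.median(q,0),3),"zmax",np.percentile(q[:,2],[5,50,98]).round(3))
        if q[:,2].max()<0.06 and st[i,4]>200:
            v,u=np.nonzero(L==i); w=cast(m,np.c_[u,v],0.03)[:,:2]
            R=cv2.minAreaRect((w*1000).astype(np.float32)); print("  rect",np.round(R[0],1),np.round(R[1],1),round(R[2],1),np.round(cv2.boxPoints(R)).tolist())
        else:
            for a,b in((.106,.114),(.04,.1),(.005,.011)):
                t=q[(q[:,2]>a)&(q[:,2]<b)]
                if len(t): print("  band",a,len(t),t.mean(0).round(4),((t.min(0)+t.max(0))/2).round(4),np.ptp(t,axis=0).round(3))
a=np.load("top0.npz")["im"][90:280,150:440]; cv2.imwrite("pics/crop.png",cv2.resize(a[:,:,::-1],None,fx=2.7,fy=2.7,interpolation=2))
E
```

```text
top [110   0  22   8 138] xyz med [ 1.303  0.642 -0.63 ] zmax [-0.678 -0.63  -0.606]
top [536  12  14  24 133] xyz med [ 0.903 -0.63   0.006] zmax [0.001 0.006 0.045]
  band 0.04 40 [ 0.8954 -0.6006  0.0426] [ 0.8956 -0.601   0.044 ] [0.058 0.007 0.007]
  band 0.005 33 [ 0.9125 -0.6333  0.0062] [ 0.9137 -0.6351  0.0064] [0.053 0.023 0.002]
top [ 122   35  279   10 2120] xyz med [0.807 0.05  0.144] zmax [0.131 0.144 0.149]
top [534  37  22  38 242] xyz med [ 0.833 -0.632  0.006] zmax [0.001 0.006 0.045]
  rect [ 821.4 -617.9] [47.2 89.6] 72.4 [[772.0, -627.0], [857.0, -654.0], [871.0, -609.0], [786.0, -582.0]]
top [505  39  23   9 115] xyz med [ 0.86  -0.562  0.007] zmax [0.001 0.007 0.051]
  band 0.04 47 [ 0.84   -0.5436  0.045 ] [ 0.8423 -0.5493  0.0471] [0.018 0.056 0.013]
  band 0.005 19 [ 0.8641 -0.5725  0.0066] [ 0.8656 -0.5685  0.0072] [0.015 0.034 0.004]
top [ 137   54  252   10 1772] xyz med [0.807 0.05  0.039] zmax [0.027 0.039 0.045]
  rect [811.5  50.5] [606.   18.5] 89.9 [[802.0, -253.0], [820.0, -253.0], [821.0, 353.0], [803.0, 354.0]]
top [505  54  13  11  81] xyz med [
[... 1393 characters left out ...]
 [175 190  29  44 687] xyz med [ 0.467 -0.152  0.011] zmax [0.006 0.011 0.111]
  band 0.106 37 [ 0.4643 -0.1526  0.1095] [ 0.4615 -0.154   0.1094] [0.017 0.022 0.006]
  band 0.04 184 [ 0.4669 -0.1526  0.07  ] [ 0.4654 -0.1533  0.0697] [0.011 0.022 0.059]
  band 0.005 332 [ 0.4646 -0.1536  0.0085] [ 0.4589 -0.1538  0.008 ] [0.057 0.056 0.006]
scene [ 347  222   73   71 1977] xyz med [0.621 0.233 0.03 ] zmax [0.012 0.03  0.033]
  rect [610.1 227.3] [140.6 101.1] 6.0 [[535.0, 270.0], [545.0, 170.0], [685.0, 184.0], [675.0, 285.0]]
scene [ 108  321  409   69 4125] xyz med [0.813 0.025 0.145] zmax [0.128 0.145 0.148]
scene [529 416  31   4  67] xyz med [0.936 0.325 0.146] zmax [0.145 0.146 0.148]
```

View pics/crop.png

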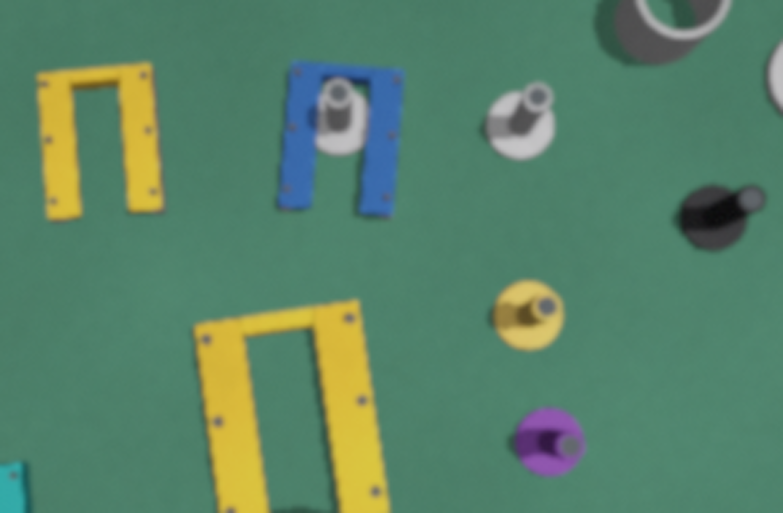

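The crop confirms both choices. The small yellow lane is at crop (100,140), with its mouth facing the robot. The brass spindle is at crop (528,315), separate from the purple one below it. The measured lane is 134×103 mm against 130×100 given, and the spindle top reads 110 mm. Next I grasp and carry it to the mouth.

```bash
cat >> h.py <<'E'
YAW=np.radians(6.05); AX=np.array([np.cos(YAW),np.sin(YAW)]); ORG=np.array([.630,.2295])
def quat(closing): # tool down, tool y along angle
    a=(closing+np.pi/2)/2; return np.array([np.cos(a),np.sin(a),0,0])
def lane(x,z): return [*(ORG+x*AX),z]
E
python3 - <<'E'
from h import *
B=[.4585,-.154]
best=None
for k in(0,np.pi):
    q=quat(YAW+k); js=[r.solve_ik(p,q) for p in([*B,.086],lane(-.14,.2),lane(0,.09))]
    print(k,[None if j is None else np.round(j,2).tolist() for j in js])
    if all(j is not None for j in js):
        c=max(abs(j[5]) for j in js)
        if best is None or c<best[0]: best=(c,q)
q=best[1]; np.save("q.npy",q)
command_gripper(.06,60)
r.reach([*B,.20],q); r.move_straight([*B,.086],speed=.12,max_force=10)
s=r.read_state(); print(s["eef_pos"],s["contact_force"])
command_gripper(0.0,60); s=r.read_state(); print(s["grip_width"],s["grip_force"],s["contact_force"],s["time_s"])
if .02<s["grip_width"]<.028:
    r.move_straight([*B,.20],speed=.15)
    r.reach(lane(-.14,.20),q); s=r.read_state(); print(s["grip_width"],s["eef_pos"],s["contact_force"],s["time_s"])
im,d=optics.get_image("scene"); cv2.imwrite("pics/s1.png",im[:,:,::-1])
E
```

```text
0 [[-0.48, 0.48, 1.85, -0.0, 0.81, -0.59], [0.27, 0.41, 1.58, -0.0, 1.15, 0.16], [0.24, 0.76, 1.28, -0.0, 1.1, 0.13]]
3.141592653589793 [[-0.48, 0.48, 1.85, -0.0, 0.81, 2.55], [0.27, 0.41, 1.58, -0.0, 1.15, -2.98], [0.24, 0.76, 1.28, -0.0, 1.1, -3.01]]
[ 0.45889791 -0.15429676  0.0865839 ] [-0.22737098  1.0824665   0.54529001]
0.02256702212998054 58.417609333992004 [-2.31610792 -0.77175308  7.02466108] 3.5
0.02278901741632742 [0.49105425 0.21374656 0.19980085] [ 0.0506179  -0.23834263 -5.04632747] 5.7917
```

View pics/s1.png

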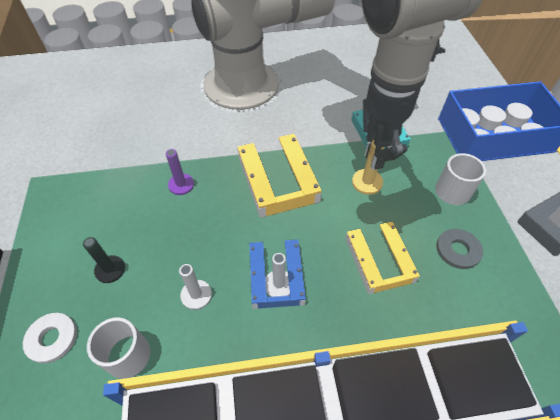

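The picture shows the brass spindle held upright at (368,180), in line with the lane's mouth. I lower it to about 3 mm off the bench and slide it in with a force guard.

```bash
python3 - <<'E'
from h import *
q=np.load("q.npy")
def rep(t,hit):
    s=r.read_state(); p=s["eef_pos"]; e=p[:2]-ORG
    print(t,hit,"lane",np.round([e@AX,e@[-AX[1],AX[0]],p[2]],4),np.round(s["contact_force"],1),round(s["grip_width"],4),s["time_s"])
h=r.move_straight(lane(-.14,.090),q,speed=.12,max_force=12); rep("down",h)
if not h:
    h=r.move_straight(lane(-.015,.090),q,speed=.08,max_force=10); rep("in",h)
    if not h:
        h=r.move_straight(lane(-.015,.083),q,speed=.01,max_force=4); rep("lower",h)
        z=r.read_state()["eef_pos"][2]
        h=r.move_straight(lane(.012,z),q,speed=.02,max_force=12); rep("push",h)
im,d=optics.get_image("scene"); cv2.imwrite("pics/s2.png",cv2.resize(im[120:330,300:500,::-1],None,fx=2.8,fy=2.8,interpolation=2))
E
```

```text
down False lane [-0.1394  0.      0.0907] [ 0.5 -0.  -4.1] 0.0221 6.9083
in False lane [-0.0154  0.0001  0.09  ] [-0.6 -0.6 -4.6] 0.0227 8.625
lower True lane [-0.0151  0.      0.0865] [-1.3  0.3  6.1] 0.023 9.075
push True lane [-0.0143  0.0001  0.0867] [-1.4 -0.2  4.5] 0.0229 9.5417
```

View pics/s2.png

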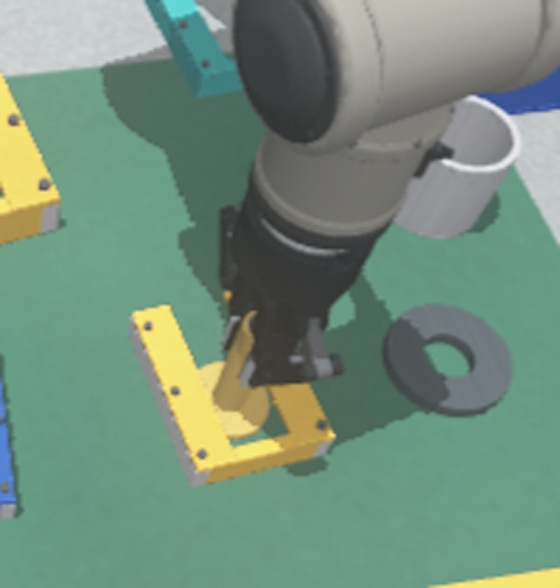

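The flange is under the strips with the stem in the gap, and a sliver of green still shows between flange and stop. The push guard tripped on bench preload, so I raise 0.5 mm and push again.

```bash
python3 - <<'E'
from h import *
q=np.load("q.npy")
def rep(t,hit):
    s=r.read_state(); p=s["eef_pos"]; e=p[:2]-ORG; f=s["contact_force"]
    print(t,hit,"lane",np.round([e@AX,e@[-AX[1],AX[0]],p[2]],4),"f_lane",round(float(f[:2]@AX),1),np.round(f,1),round(s["grip_width"],4),s["time_s"])
r.move_straight(lane(-.014,.0877),q,speed=.01); r.hold(.2); rep("raise",0)
for x in np.arange(-.012,.0121,.002):
    h=r.move_straight(lane(x,.0877),q,speed=.015,max_force=14); r.hold(.1); rep("push",h)
    f=r.read_state()["contact_force"][:2]@AX
    if f<-9: break
E
```

```text
raise 0 lane [-0.0142 -0.0001  0.0873] f_lane -1.1 [-1.1 -0.2 -4.6] 0.0223 10.1833
push False lane [-0.012   0.      0.0877] f_lane -0.0 [-0.1  0.4 -4.8] 0.0228 10.5667
push False lane [-0.01    0.      0.0877] f_lane -0.5 [-0.5 -0.5 -4.9] 0.0225 10.95
push False lane [-0.008  -0.      0.0877] f_lane 0.2 [ 0.2 -0.2 -4.8] 0.0223 11.3333
push False lane [-0.006   0.      0.0877] f_lane 0.4 [ 0.4 -0.1 -5.3] 0.0224 11.7167
push False lane [-0.004  -0.      0.0877] f_lane 0.1 [ 0.1 -0.4 -4.4] 0.0228 12.1
push False lane [-0.002  -0.      0.0876] f_lane 0.5 [ 0.5 -0.1 -4.6] 0.0227 12.4833
push False lane [-0.     -0.      0.0877] f_lane -0.0 [ 0.1 -1.  -4.3] 0.0226 12.8667
push False lane [0.0015 0.     0.0876] f_lane -3.4 [-3.3 -0.5 -3.7] 0.0229 13.25
push False lane [0.0021 0.0001 0.0873] f_lane -8.1 [-8.1 -0.5 -0.4] 0.0225 13.6333
push False lane [0.0027 0.0001 0.0872] f_lane -11.8 [-11.6  -2.3   2. ] 0.0227 14.0167
```

The spindle touched the stop at about x = +1.3 mm and the force rose to 12 N, so it is home. I ease the push, set it on the bench, release and retreat upward.

```bash
python3 - <<'E'
from h import *
q=np.load("q.npy")
def rep(t,hit):
    s=r.read_state(); p=s["eef_pos"]; e=p[:2]-ORG; f=s["contact_force"]
    print(t,hit,"lane",np.round([e@AX,e@[-AX[1],AX[0]],p[2]],4),"f_lane",round(float(f[:2]@AX),1),np.round(f,1),round(s["grip_width"],4),s["time_s"])
h=r.move_straight(lane(.0022,.0862),q,speed=.01,max_force=8); r.hold(.2); rep("set",h)
command_gripper(.03,20); r.hold(.2); rep("slack",0)
command_gripper(.06,20); rep("open",0)
r.move_straight(lane(0,.24),q,speed=.15); rep("up",0)
r.reach([.45,.0,.32],q); r.hold(.3); rep("away",0)
for n in("top","scene"):
    im,d=optics.get_image(n); m=optics.camera_model(n); P=cloud(m,d); np.savez(n+"3.npz",im=im,d=d)
    L=np.stack([(P[...,:2]-ORG)@AX,(P[...,:2]-ORG)@[-AX[1],AX[0]],P[...,2]],-1)
    for a,b in((.104,.116),(.05,.1),(.004,.011)):
        k=(d>0)&(abs(L[...,0]+.005)<.05)&(abs(L[...,1])<(.03 if a>.02 else .021))&(L[...,2]>a)&(L[...,2]<b); t=L[k]
        if len(t): print(n,a,len(t),t.min(0).round(4),t.max(0).round(4))
    o=im[100:190,150:310] if n=="top" else im[150:310,240:440]
    cv2.imwrite(f"pics/{n}3.png",cv2.resize(o[:,:,::-1],None,fx=3.6,fy=3.6,interpolation=2))
E
```

```text
set False lane [0.0016 0.0001 0.0868] f_lane -6.9 [-6.8 -1.2  0.8] 0.0228 14.775
slack 0 lane [ 0.0027 -0.      0.0866] f_lane -0.4 [-0.4 -0.3 -0.2] 0.0299 15.2167
open 0 lane [ 0.0022 -0.      0.0862] f_lane -0.6 [-0.5 -0.7  0.5] 0.06 15.6167
up 0 lane [-4.000e-04 -1.000e-04  2.388e-01] f_lane 0.2 [0.2 0.  0.4] 0.0598 16.7917
away 0 lane [-0.2028 -0.2089  0.3196] f_lane -0.2 [-0.2  0.3  0.3] 0.0599 18.25
top 0.104 92 [-0.0125 -0.0125  0.1045] [0.0091 0.0106 0.1151]
top 0.05 74 [-0.013  -0.0129  0.0511] [0.0055 0.0083 0.0998]
top 0.004 200 [-0.0456 -0.0182  0.004 ] [0.0302 0.0208 0.011 ]
scene 0.104 134 [-0.0109 -0.0116  0.1041] [0.0122 0.0115 0.1126]
scene 0.05 184 [-0.0063 -0.0129  0.0512] [0.0125 0.0059 0.0998]
scene 0.004 216 [-0.0427 -0.0188  0.0041] [0.0404 0.0208 0.011 ]
```

View pics/top3.png

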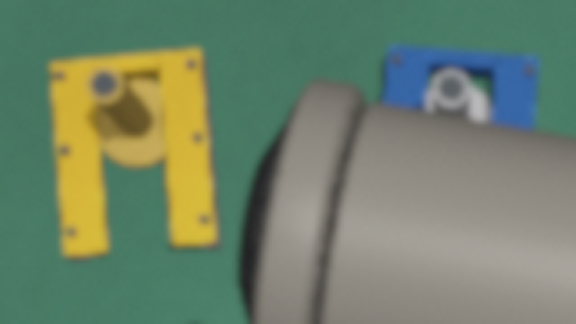

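View pics/scene3.png

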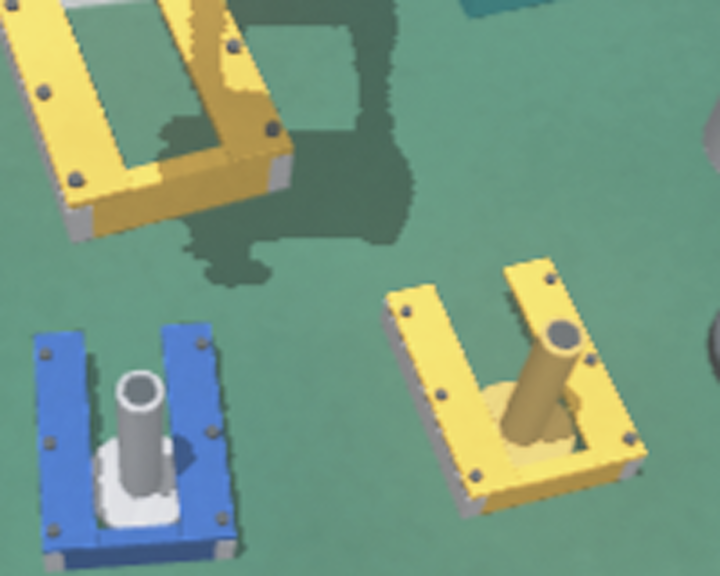

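Both views show the spindle upright: the stem top is centred on the lane origin within 2 mm at 110 mm height, and the flange is under the strips. As a final check I measure the flange's front edge relative to the mouth, which should be 60 mm.

```bash
python3 - <<'E'
from h import *
f=np.load("top3.npz"); im=f["im"]; m=optics.camera_model("top"); M=yellow(im)
h=cv2.cvtColor(im,cv2.COLOR_RGB2HSV); M=cv2.inRange(h,(12,60,60),(35,255,255))
v,u=np.nonzero(M); 
def L(z):
    w=cast(m,np.c_[u,v],z)[:,:2]-ORG; return np.c_[w@AX,w@[-AX[1],AX[0]]]
a=L(.008); k=(abs(a[:,1])<.006)&(a[:,0]>-.06)&(a[:,0]<.06); print("flange front",a[k,0].min())
b=L(.03); 
for s in(-1,1):
    k=(abs(b[:,1]*s-.036)<.008)&(abs(b[:,0])<.12); print("mouth",s,b[k,0].min(),"back",b[k,0].max())
E
```

```text
flange front -0.031055884758833908
mouth -1 -0.0924680812571379 back 0.041874238804112326
mouth 1 -0.09249810137806838 back 0.04194662811318767
```

The flange edge is 61 mm from the mouth against 60 expected, which agrees with the contact, so it is home.

```bash
python3 -c "
from workcell import r
print(r.finish_job())"
```

```text
the job is handed in; nothing more can be done
None
```

The brass spindle stands upright and released in the small yellow lane, home against the end stop to within about 1 mm; I left the steel and black spindles alone, and handed the job in at about 18 s of the 40 s allowed.

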